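# Check the lid springs of the bench centrifuge

### The arm

A 6-joint arm with a two-finger parallel gripper is mounted at the origin on the work surface. World frame = base frame: x ahead of the robot, y to its left, z up, the work surface at z = 0. Lengths are in m, angles in rad, forces in N, time in s.
With the tool pointing down it reaches from about 0.425 to 0.95 m from the base axis. Payload 14.7 kg.
Tool frame: the origin (TCP) lies at the very end of the fingers, on their centre line; the grasp point (between the pads) lies 19 mm behind it (bot.grip_depth is the distance from the TCP to the grasp point, in m); z points along the fingers, y is the line along which they close (so a half turn about z gives the same grasp; the last joint's range is limited). The gripper opens to 85 mm and grips with 20 to 120 N. Pads are 22 mm wide; open, the fingers measure 114 mm over their backs; the gripper's body (76 mm by 85 mm) begins 54 mm behind the grasp point. The pads swing forward as they close: fully open they stand 13 mm farther back than shut.
Start: joints at [1.219, 0.48, 1.596, -0, 1.065, -0.047], TCP at [0.195, 0.62, 0.231] pointing down, gripper open.
Joint ranges: [-2.75, 2.75], [-0.82, 2.05], [0.23, 2.67], [-1.56, 4.7], [0.09, 2.69], [-2.92, 2.92]. Speed limits (rad/s): [1.89, 1.89, 2.39, 3.01, 3.01, 3.01].

### API

Orientations are given as a unit quaternion [w, x, y, z].
In Python, from cell import bot gives the robot as it stands.
- The arm moves only by the tool apply_moves, never from a script. Its argument "motion" is a list of rows, each a list of 2 entries, a list of its own where there are three numbers: the shift along the world's x, y, z in m, then the turn about the world's z in degrees. A call has 1 to 10 rows; each row shifts and turns the commanded pose from where the row before left it; what a row does not reach is not made up. A row lasts 1/12 s, in which the tool goes at most 41.7 mm and 7.16 degrees, less where a joint would pass 70% of its speed; a pose out of reach is approached as far as the arm can. A call is refused whole if a number of a shift passes 0.0417 or a number of a turn 7.16, either way. A call with a gripper value outside its range is refused whole. "grip" is the finger opening in m, from 0 to 0.0854, set as the call begins (left out, the last holds). The fingers move at their own pace and stop on an object; "force" is the grip in N (left out, the last holds). Time passes only in rows, so rows that do not move let the fingers close. It gives the time, the measured TCP pose, the force, the opening and the grip force at its end, in the units of the state.
- bot.read_state(): the state, without advancing time (a new reading comes with each control period).
- bot.capture(name): name is "side" or "top" or "wrist"; returns the picture (420x560x3 uint8, blue, green, red); there is no depth.
- bot.calibration(name): a dict with "mtx" (3x3 intrinsics, pixels), "R" (3x3) and "t" (3): a world point X has camera coordinates R X + t; the wrist camera has in their place "tool_from_camera" (4x4, takes a point from camera to tool coordinates, whose origin is the TCP and whose axes are the flange's). Camera axes: x right, y down, z forward; pixel columns grow to the right and rows downward; lengths in m; the calibration is good to about 2 mm. A picture is of the moment at which its call begins: read the wrist's pose just before it. calibration takes no time and is no camera call.
- bot.sign_off(): hands the job in; it is judged then, once.
The state is a dict: "time": time; "joints": joint angles; "joint_vel": joint speeds; "joint_torque": joint torques, N m; "ee_pos": TCP position; "eef_rot": TCP orientation; "wrist_force": force on the tool from outside, world axes, zero at the start; "ft_torque": the same for the moment, N m; "opening": opening from 0.0 (shut) to 1.0 (fully open); "grip_force": force on a finger pad.
Only numpy, scipy, OpenCV 4.12 (cv2) and the standard library are available. Lean on these libraries where they do the work, as an engineer would, in place of code of your own. Each camera call takes 0.05 s, during which the arm holds its last target. There are 200 camera calls.

### The job

The lid springs of the small bench centrifuge are being checked. First take the test cartridge that someone left on the closed lid, set it down upright in the steel tray with the other two cartridges and let go of it. Then take the lid by its front grip, raise it past its balance point (about 46 degrees open, where the springs begin to lift it by themselves), ease it back to just below that point, about 40 degrees open, and finish there, still holding the lid steady by its grip: never let it fly up towards its stop or drop, and do not disturb the other things on the bench.

Things in the scene. Friction and masses are not known exactly. Their poses are not given: they have to be found in the camera images.
- centrifuge: white bench microcentrifuge, 226 mm wide (its y), 240 mm deep (its x), 121 mm high with the lid closed, standing fixed on the bench; origin on the bench under its middle; its sloping control panel and the lid grip face its own -x (towards the robot), the hinge is at the back (+x). It may stand turned by up to 15 degrees
- lid (a joint): opening angle of the lid in rad: 0 closed, grows as its front edge rises, end stop 1.30. The lid is a flat plate 205 x 216 x 22 mm, 0.8 kg, with torsion springs at its back hinge. Balance point 0.80 rad (46 degrees): let go below it the lid falls shut, above it the springs carry it up to the stop. The force at the grip is small: about 1 N to lift it from closed, under 0.5 N near balance
- lid_grip (a point): centre of the lid's grip, a tongue jutting 55 mm forward from the middle of the lid's front edge, 28 mm wide (y), 16 mm thick, flat parallel sides. 33 mm in front of the lid's edge, 22 mm behind the tongue's tip, 110 mm up when closed. Axes turn with the lid; x points to the hinge. Pinched across its width from above, it can pivot between the fingers, so the gripper need not tilt
- lid_hinge (a point): middle of the lid's hinge line, 110 mm above the bench, 105 mm behind the centrifuge's middle; the hinge line runs along this frame's y and x points away from the grip. At lid angle q the grip centre lies 248 mm * cos q in front of this point (its -x) and 248 mm * sin q above it
- cartridge_mid (a point): centre (half-way up) of the test cartridge that stands upright on the closed lid: a box 44 mm (its x) by 34 mm (its y) by 72 mm high, 60 g; the top 10 mm is a smaller white cap. Its blue-and-paper body is the same as that of the two in the tray; it is the one on the lid
- tray: shallow stainless steel tray, 200 mm (x) by 130 mm (y), 26 mm high, walls and floor 4 mm thick, fixed on the bench at one side of the centrifuge (left or right); origin under its middle. Two cartridges stand in its +x half, at about 65 mm from the middle; its -x half is free
- cart_a_mid (a point): centre of one of the two cartridges that stand in the tray (44 x 34 x 72 mm); it stays where it is
- cart_b_mid (a point): centre of the other cartridge in the tray; it stays where it is
- tube_rack: white rack of small tubes, 200 (x) by 100 (y) by 47 mm high, on the other side of the centrifuge from the tray; origin under its middle; leave alone
- tip_box: pipette tip box, 85 by 120 by 67 mm, to the right of the centrifuge; origin under its middle; leave alone
- jar: screw-top sample jar, 64 mm across, 70 mm high, to the left of the centrifuge; origin under its middle; leave alone
- bottle: white reagent bottle, 68 mm across, 160 mm high, at the far left, beyond the tray or the tube rack; origin under its middle; leave alone
- marker: marker pen, 132 mm long, 17 mm thick, lying in front of the centrifuge; origin under its middle; leave alone
Not all that is in view belongs to the job. What is shaped like the part that bears cartridge_mid but yellow is not meant.

How it is judged:
By the outcome, as a careful person would: the job done as asked, in the order asked, and still so for the second after the job is handed in, while the arm keeps its last pose, push and grip.
It also fails if it takes over 61 s, if anything falls off the work surface, if the arm or the gripper's body presses on something with over 40 N, if the wrist force passes 120 N, or if a joint passes its speed limit or range.

## Working session

There is one attempt and no reset: what is moved stays moved. The work goes in short steps, Python scripts to look and compute and a tool call to move; the robot and the scene stay as the last step left them, time stands still between calls to the robot, and variables do not carry over. Pictures are saved under pics/ and viewed, at most 10 in all, crops included, and the job is handed in when it is done.

Besides the shell and the picture viewer there is one more tool, called after "Emit:" by a JSON object that holds its "method" and its "body", one argument or row to a line. apply_moves: Moves the arm, as the interface text tells. Its arguments: {"type":"object","properties":{"motion":{"type":"array"},"grip":{"type":"number"},"force":{"type":"number"}},"required":["motion"]}

```bash
mkdir -p pics; python3 - <<'E'
from cell import bot
import cv2,numpy as np
for n in("side","top"):
    cv2.imwrite(f"pics/{n}0.png",bot.capture(n))
    c=bot.calibration(n);print(n,np.round(c["mtx"],1).tolist(),np.round(-c["R"].T@c["t"],3))
print(bot.calibration("wrist")); s=bot.read_state();print(s)
E
```

```text
side [[441.4, 0.0, 286.6], [0.0, 441.4, 216.1], [0.0, 0.0, 1.0]] [0.581 0.896 0.749]
top [[411.9, 0.0, 278.9], [0.0, 411.9, 212.4], [0.0, 0.0, 1.0]] [0.546 0.071 1.115]
{'mtx': array([[317.66809135,   0.        , 277.82016235],
       [  0.        , 317.66809135, 207.72466912],
       [  0.        ,   0.        ,   1.        ]]), 'tool_from_camera': array([[-4.90155619e-04, -9.53418704e-01, -3.01649689e-01,
         7.72211776e-02],
       [ 9.99999871e-01, -4.26455105e-04, -2.77027575e-04,
        -1.41210217e-03],
       [ 1.35483222e-04, -3.01649786e-01,  9.53418790e-01,
        -1.43850757e-01],
       [ 0.00000000e+00,  0.00000000e+00,  0.00000000e+00,
         1.00000000e+00]])}
{'time': 0.1, 'joints': array([ 1.21936264e+00,  4.80791040e-01,  1.59682610e+00, -4.67309822e-06,
        1.06506899e+00, -4.66069051e-02]), 'joint_vel': array([ 3.05120208e-05, -2.02550846e-03, -2.51907411e-03, -1.31746825e-04,
       -9.71117120e-04, -1.26871040e-03]), 'joint_torque': array([ 1.98010479e-03, -9.52259016e+01, -4.31037033e+01, -1.61619150e-04,
        5.23296665e-03, -1.22440895e-05]), 'ee_pos': array([0.19494155, 0.61969154, 0.23071666]), 'eef_rot': array([-1.06091830e-04,  1.51822843e-01,  9.88407570e-01, -5.36349233e-04]), 'wrist_force': array([-0.06492081, -0.02795067, -0.53008903]), 'ft_torque': array([-0.06003105, -0.00482108, -0.07671005]), 'grip_force': 0.0, 'opening': 0.9979266843089688}
```

View pics/top0.png

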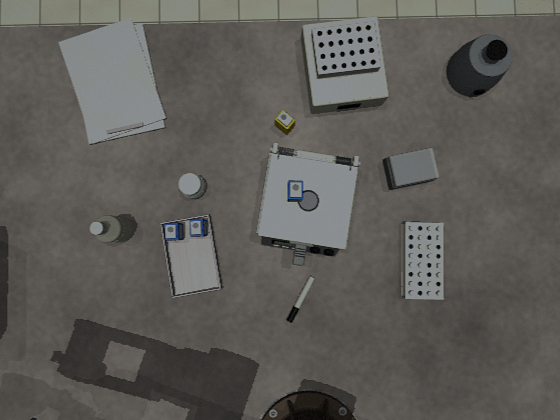

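View pics/side0.png

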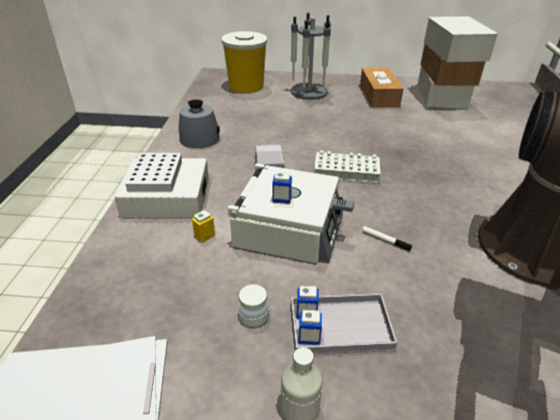

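The top view shows the centrifuge at about (308,200), with the grip tongue at (299,255). The tray is at (192,256).

Cartridge candidates in the top view:
- (295,190): blue, on the lid. This is the one meant.
- (172,231) and (198,227): in the tray, to stay where they are.
- (285,121): yellow, behind the centrifuge, a decoy.

I'll confirm in an enlarged crop.

```bash
python3 - <<'E'
import cv2
a=cv2.imread("pics/top0.png")[140:300,155:365];cv2.imwrite("pics/topc.png",cv2.resize(a,None,fx=3.75,fy=3.75,interpolation=cv2.INTER_CUBIC))
a=cv2.imread("pics/side0.png")[155:355,220:420];cv2.imwrite("pics/sidec.png",cv2.resize(a,None,fx=3,fy=3,interpolation=cv2.INTER_CUBIC))
E
```

```text
(no output)
```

View pics/topc.png

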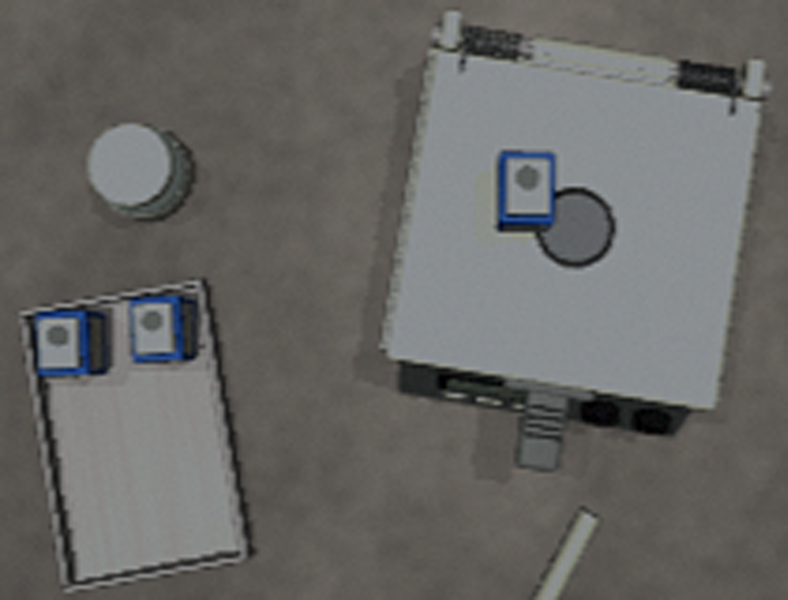

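View pics/sidec.png

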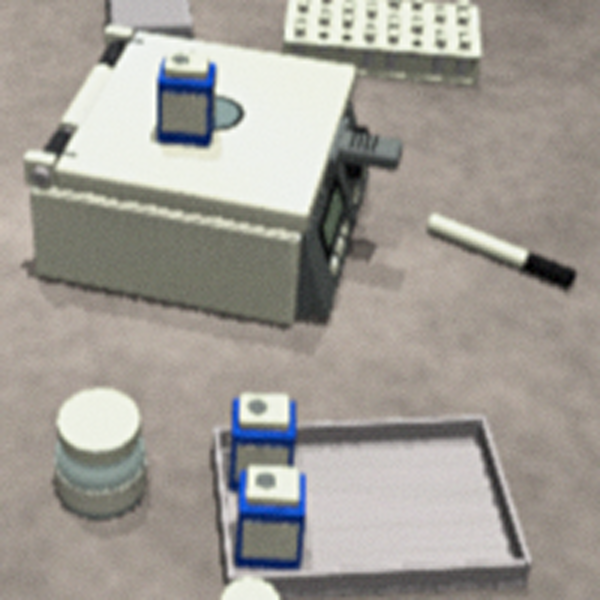

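The crop confirms the target is the blue cartridge on the lid, at crop (526,186). The lid corners are about (430,50), (760,102), (717,408) and (388,350), and the tongue tip is at (538,468). The tray rim corners are (22,312), (203,281), (248,556) and (66,590).

```bash
cat > h.py <<'E'
import numpy as np
from cell import bot
def ray(n,px,z):
    c=bot.calibration(n);R,t=c["R"],c["t"];o=-R.T@t
    d=R.T@np.linalg.inv(c["mtx"])@np.array([px[0],px[1],1.]);return o+d*(z-o[2])/d[2]
def tc(u,v,z): return ray("top",(155-.5+.5/3.75+u/3.75+.0+.37*0,140-.5+.5/3.75+v/3.75),z)
def sc(u,v,z): return ray("side",(220-.5+u/3+1/6,155-.5+v/3+1/6),z)
def wr(px,z,s):
    from scipy.spatial.transform import Rotation as Ro
    c=bot.calibration("wrist");q=s["eef_rot"];R=Ro.from_quat([q[1],q[2],q[3],q[0]]).as_matrix()
    T=c["tool_from_camera"];o=R@T[:3,3]+s["ee_pos"];d=R@T[:3,:3]@np.linalg.inv(c["mtx"])@np.array([px[0],px[1],1.])
    return o+d*(z-o[2])/d[2]
E
python3 - <<'E'
from h import *
np.set_printoptions(precision=4,suppress=True)
P=lambda n,l,z,f=tc:print(n,*[f(u,v,z)[:2] for u,v in l])
P("cap",[(505,158),(549,158),(547,213),(504,212),(526,185)],.193)
P("body",[(500,151),(555,153),(553,222),(498,219)],.183)
P("lid",[(430,50),(760,102),(717,408),(388,350)],.121)
P("tongue tip/base",[(518,466),(558,469),(528,392),(567,395)],.118)
P("tray",[(22,312),(203,281),(248,556),(66,590)],.026)
P("carts cap",[(62,343),(155,328)],.076)
P("side cap",[(189,62)],.193,sc)
P("side tray",[(215,432),(487,418),(529,570),(230,580)],.026,sc)
P("side lid FL,FR,RR",[(303,215),(355,68),(112,32)],.121,sc)
P("side tongue tip",[(402,142),(398,155)],.118,sc)
c=[tc(u,v,.121)[:2] for u,v in[(430,50),(760,102),(717,408),(388,350)]]
x=(c[0]+c[1]-c[2]-c[3]);y=c[0]+c[3]-c[1]-c[2];print(np.degrees(np.arctan2(x[1],x[0])),np.degrees(np.arctan2(-y[0],y[1])),sum(c)/4,np.linalg.norm(x)/2,np.linalg.norm(y)/2)
E
```

```text
cap [0.6688 0.0375] [0.6682 0.011 ] [0.635  0.0132] [0.6363 0.039 ] [0.6522 0.0253]
body [0.6745 0.04  ] [0.6724 0.0067] [0.6304 0.0091] [0.6331 0.0424]
lid [0.7503 0.0817] [ 0.7108 -0.1318] [ 0.5135 -0.0967] [0.5563 0.1135]
tongue tip/base [0.4797 0.032 ] [0.4771 0.0064] [0.5269 0.0242] [ 0.5243 -0.0009]
tray [0.5907 0.3743] [0.6093 0.2468] [0.4163 0.2186] [0.3963 0.3456]
carts cap [0.5672 0.3338] [0.5756 0.2714]
side cap [0.6511 0.0339]
side tray [0.6109 0.2588] [0.415  0.2268] [0.3995 0.3567] [0.5923 0.3821]
side lid FL,FR,RR [0.5567 0.1237] [ 0.5155 -0.0835] [ 0.7336 -0.1203]
side tongue tip [0.4784 0.0183] [0.4823 0.0364]
-9.707313720161716 -10.981675682351145 [ 0.6327 -0.0083] 0.19847864323971404 0.2157818473805369
```

Emit:
{"method": "apply_moves", "body": {
  "motion": [
    [[0.018,-0.029,0.007],0.7],
    [[0.018,-0.029,0.007],0.7],
    [[0.018,-0.029,0.007],0.7],
    [[0.018,-0.029,0.007],0.7],
    [[0.018,-0.029,0.007],0.7],
    [[0.018,-0.029,0.007],0.7],
    [[0.018,-0.029,0.007],0.7],
    [[0.018,-0.029,0.007],0.7],
    [[0.018,-0.029,0.007],0.7],
    [[0.018,-0.029,0.007],0.7]
  ]
}}

```text
time: 0.93
ee_pos: [0.3754, 0.3284, 0.3015]
eef_rot: [-0.0, 0.091, 0.996, -0.0]
wrist_force: [0.5, 0.2, 0.3]
opening: 1.001
grip_force: 0.0
```

Emit:
{"method": "apply_moves", "body": {
  "motion": [
    [[0.018,-0.03,0],0.7],
    [[0.018,-0.03,0],0.7],
    [[0.018,-0.03,0],0.7],
    [[0.018,-0.03,0],0.7],
    [[0.018,-0.03,0],0.7],
    [[0.018,-0.03,0],0.7],
    [[0.018,-0.03,0],0.7],
    [[0.018,-0.03,0],0.7],
    [[0.018,-0.03,0],0.7],
    [[0.01,-0.015,0],0.7]
  ]
}}

```text
time: 1.77
ee_pos: [0.5484, 0.0419, 0.301]
eef_rot: [0.0, 0.031, 1.0, -0.0]
wrist_force: [-0.2, -0.0, 0.5]
opening: 1.004
grip_force: 0.0
```

Emit:
{"method": "apply_moves", "body": {
  "motion": [
    [[0,0,0],0],
    [[0,0,0],0],
    [[0,0,0],0]
  ]
}}

```text
time: 2.02
ee_pos: [0.5465, 0.0453, 0.301]
eef_rot: [-0.0, 0.03, 1.0, 0.0]
wrist_force: [1.1, -0.4, 0.1]
opening: 0.997
grip_force: 0.0
```

```bash
python3 - <<'E'
from h import *
import cv2,json
s=bot.read_state();im=bot.capture("wrist");cv2.imwrite("pics/w1.png",cv2.resize(im,None,fx=1.42,fy=1.42,interpolation=cv2.INTER_CUBIC))
json.dump({k:list(s[k]) for k in("ee_pos","eef_rot")},open("s1.json","w"));print(s["time"],s["ee_pos"],s["eef_rot"],s["wrist_force"])
E
```

```text
2.0167 [0.54652999 0.04532912 0.30097277] [-4.63284431e-04  3.04611062e-02  9.99535842e-01  8.04521087e-05] [ 1.07758322 -0.42452649  0.07278556]
```

View pics/w1.png

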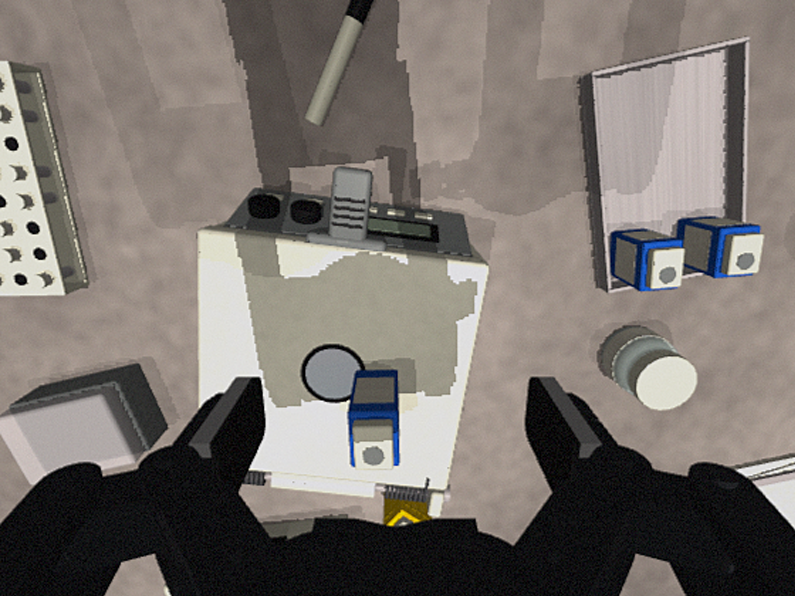

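The wrist view shows the blue cartridge, with its base front edge at (355–397,371) and the cap centre at about (375,455). The tongue tip is at (353,168). The tray rim corners are (593,74), (748,40) and (607,291).

```bash
python3 - <<'E'
from h import *
import json
np.set_printoptions(precision=4,suppress=True)
s=json.load(open("s1.json"));s["ee_pos"]=np.array(s["ee_pos"])
P=lambda n,l,z:print(n,*[wr(((u+.5)/1.42-.5,(v+.5)/1.42-.5),z,s)[:2] for u,v in l])
P("cart base",[(355,371),(397,371)],.121)
P("cap",[(354,443),(397,442),(398,467),(351,467)],.193)
P("tip",[(333,170),(371,170)],.118)
P("base",[(330,236),(367,240)],.118)
P("lid FR FL",[(198,230),(488,264)],.121)
P("tray",[(593,74),(748,40),(607,291)],.026)
E
```

```text
cart base [0.6323 0.007 ] [0.6343 0.0403]
cap [0.6478 0.011 ] [0.6488 0.0391] [0.6682 0.0386] [0.6663 0.0074]
tip [0.4779 0.0049] [0.4795 0.0314]
base [ 0.524 -0.002] [0.5286 0.0247]
lid FR FL [ 0.5133 -0.096 ] [0.5513 0.1125]
tray [0.4161 0.2195] [0.3982 0.3455] [0.6094 0.2465]
```

Emit:
{"method": "apply_moves", "body": {
  "motion": [
    [[0.0215,-0.0042,-0.01],0],
    [[0.0215,-0.0042,-0.01],0],
    [[0.0215,-0.0042,-0.01],0],
    [[0.0215,-0.0042,-0.01],0],
    [[0.0215,-0.0042,-0.01],0],
    [[0,0,-0.01],0],
    [[0,0,-0.025],0],
    [[0,0,-0.025],0],
    [[0,0,-0.025],0],
    [[0,0,-0.02],0]
  ],
  "grip": 0.07
}}

```text
time: 2.9
ee_pos: [0.653, 0.0253, 0.1446]
eef_rot: [-0.001, 0.03, 1.0, 0.0]
wrist_force: [-0.3, 0.6, -0.5]
opening: 0.821
grip_force: 0.0
```

Emit:
{"method": "apply_moves", "body": {
  "motion": [
    [[0,0,0],0],
    [[0,0,0],0],
    [[0,0,0],0],
    [[0,0,0],0],
    [[0,0,0],0],
    [[0,0,0],0],
    [[0,0,0],0],
    [[0,0,0],0]
  ],
  "grip": 0.02,
  "force": 25
}}

```text
time: 3.57
ee_pos: [0.6552, 0.0242, 0.1476]
eef_rot: [0.001, 0.03, 1.0, 0.0]
wrist_force: [-0.9, 1.6, 8.2]
opening: 0.394
grip_force: 29.7
```

Emit:
{"method": "apply_moves", "body": {
  "motion": [
    [[0,0,0.006],0],
    [[0,0,0.014],0],
    [[0,0,0.02],0],
    [[0,0,0.02],0],
    [[-0.005,0.007,0.01],0],
    [[-0.014,0.019,0],1],
    [[-0.016,0.022,0],1],
    [[-0.018,0.024,0],1],
    [[-0.018,0.024,0],1],
    [[-0.018,0.024,0],1]
  ]
}}

```text
time: 4.4
ee_pos: [0.564, 0.1452, 0.2164]
eef_rot: [-0.0, -0.014, 1.0, 0.0]
wrist_force: [0.4, 0.3, -0.6]
opening: 0.394
grip_force: 28.7
```

Emit:
{"method": "apply_moves", "body": {
  "motion": [
    [[-0.018,0.024,0],1],
    [[-0.018,0.024,0],1],
    [[-0.018,0.024,0],1],
    [[-0.018,0.024,0],1],
    [[-0.016,0.022,0],1],
    [[-0.012,0.018,0],1],
    [[-0.006,0.01,0],1],
    [[-0.002,0.004,0],0.7],
    [[0,0,-0.015],0],
    [[0,0,-0.02],0]
  ]
}}

```text
time: 5.23
ee_pos: [0.4588, 0.2946, 0.1824]
eef_rot: [0.002, -0.081, 0.997, 0.001]
wrist_force: [-0.5, 0.4, -1.6]
opening: 0.395
grip_force: 28.7
```

Emit:
{"method": "apply_moves", "body": {
  "motion": [
    [[0,-0.002,-0.025],0],
    [[0,-0.002,-0.025],0],
    [[0,0,-0.025],0],
    [[0,0,-0.025],0],
    [[0,0,-0.02],0],
    [[0,0,-0.015],0],
    [[0,0,-0.008],0],
    [[0,0,-0.003],0],
    [[0,0,0],0],
    [[0,0,0],0]
  ]
}}

```text
time: 6.07
ee_pos: [0.4581, 0.2901, 0.0359]
eef_rot: [0.0, -0.08, 0.997, 0.0]
wrist_force: [0.9, -0.1, 0.2]
opening: 0.39
grip_force: 28.7
```

```bash
python3 - <<'E'
from h import *
import cv2
a=bot.capture("side")[215:385,250:420];b=bot.capture("top")[190:310,145:265]
cv2.imwrite("pics/p1.png",np.hstack([cv2.resize(a,(400,400)),cv2.resize(b,(400,400))]));print(bot.read_state()["ee_pos"],bot.read_state()["wrist_force"])
E
```

```text
[0.45822012 0.29027941 0.03627108] [-0.32814455  0.42972323 -0.76046931]
```

View pics/p1.png

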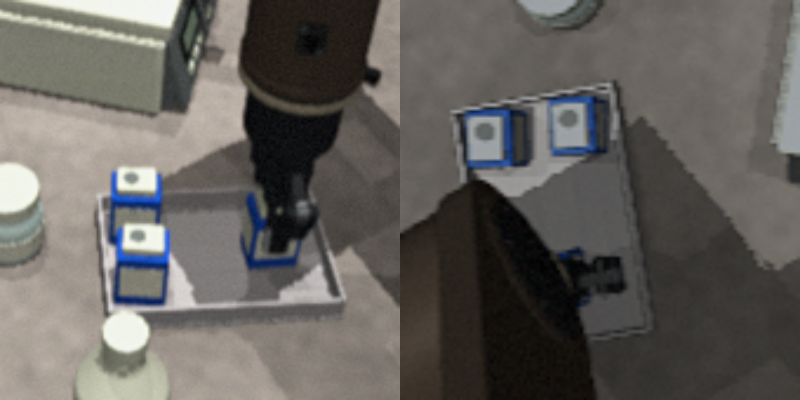

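The cartridge hangs upright over the free half of the tray, at (270,230) in the left panel, and is not yet touching the floor.

Emit:
{"method": "apply_moves", "body": {
  "motion": [
    [[0,0,-0.0015],0],
    [[0,0,-0.0015],0],
    [[0,0,-0.001],0],
    [[0,0,0],0],
    [[0,0,0],0]
  ]
}}

```text
time: 6.58
ee_pos: [0.4575, 0.29, 0.0313]
eef_rot: [-0.0, -0.081, 0.997, -0.0]
wrist_force: [0.3, -0.3, -0.4]
opening: 0.399
grip_force: 28.7
```

Emit:
{"method": "apply_moves", "body": {
  "motion": [
    [[0,0,-0.0007],0],
    [[0,0,-0.0008],0],
    [[0,0,0],0],
    [[0,0,0],0]
  ]
}}

```text
time: 6.92
ee_pos: [0.4576, 0.2901, 0.0307]
eef_rot: [0.0, -0.081, 0.997, 0.0]
wrist_force: [-4.1, -3.2, 23.1]
opening: 0.398
grip_force: 31.1
```

Emit:
{"method": "apply_moves", "body": {
  "motion": [
    [[0,0,0.0006],0],
    [[0,0,0],0],
    [[0,0,0],0]
  ]
}}

```text
time: 7.17
ee_pos: [0.4577, 0.2901, 0.0308]
eef_rot: [0.0, -0.081, 0.997, 0.0]
wrist_force: [-1.9, -0.7, 11.4]
opening: 0.393
grip_force: 30.1
```

Emit:
{"method": "apply_moves", "body": {
  "motion": [
    [[0,0,0],0],
    [[0,0,0],0],
    [[0,0,0],0],
    [[0,0,0],0],
    [[0,0,0],0],
    [[0,0,0.01],0],
    [[0,0,0.02],0],
    [[0,0,0.03],0],
    [[0,0,0.03],0],
    [[0,0,0.03],0]
  ],
  "grip": 0.06
}}

```text
time: 8.0
ee_pos: [0.4572, 0.2899, 0.1523]
eef_rot: [-0.0, -0.081, 0.997, -0.0]
wrist_force: [0.4, -0.1, 0.1]
opening: 0.701
grip_force: 0.0
```

Emit:
{"method": "apply_moves", "body": {
  "motion": [
    [[0.0043,-0.0275,0.008],-1.9],
    [[0.0043,-0.0275,0.008],-1.9],
    [[0.0043,-0.0275,0.008],-1.9],
    [[0.0043,-0.0275,0.008],-1.9],
    [[0.0043,-0.0275,0.008],-1.9],
    [[0.0043,-0.0275,0.008],-1.9],
    [[0.0043,-0.0275,0.008],-1.9],
    [[0.0043,-0.0275,0.008],-1.9],
    [[0.0043,-0.0275,0.008],-1.9],
    [[0.0043,-0.0275,0.008],-1.9]
  ]
}}

```text
time: 8.83
ee_pos: [0.5003, 0.0137, 0.2316]
eef_rot: [0.0, 0.086, 0.996, 0.0]
wrist_force: [0.6, -0.1, 0.4]
opening: 0.704
grip_force: 0.0
```

Emit:
{"method": "apply_moves", "body": {
  "motion": [
    [[0,0,0],0],
    [[0,0,0],0],
    [[0,0,0],0]
  ]
}}

```text
time: 9.08
ee_pos: [0.5002, 0.0152, 0.2307]
eef_rot: [-0.0, 0.085, 0.996, 0.0]
wrist_force: [-0.1, 0.0, 0.2]
opening: 0.705
grip_force: 0.0
```

```bash
python3 - <<'E'
from h import *
import cv2,json
s=bot.read_state();im=bot.capture("wrist")
c=cv2.resize(im,(480,360));sd=bot.capture("side")[215:385,250:420];e=cv2.resize(im[130:330,200:378],(320,360),interpolation=cv2.INTER_CUBIC)
o=np.zeros((600,800,3),np.uint8);o[:360,:480]=c;o[:360,480:]=e;o[360:,:240]=cv2.resize(sd,(240,240))
tp=bot.capture("top")[200:310,150:260];o[360:,240:480]=cv2.resize(tp,(240,240))
cv2.imwrite("pics/w2.png",o);cv2.imwrite("pics/w2raw.png",im)
json.dump({k:list(s[k]) for k in("ee_pos","eef_rot")},open("s2.json","w"));print(s["time"],s["ee_pos"],s["eef_rot"])
E
```

```text
9.0833 [0.50020651 0.01522928 0.2306705 ] [-1.31339382e-05  8.52689859e-02  9.96357961e-01  1.16065254e-04]
```

View pics/w2.png

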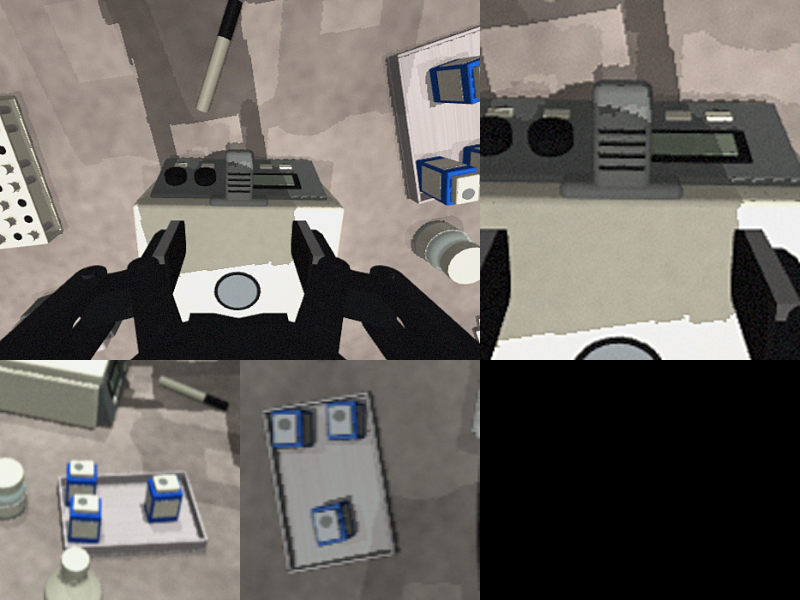

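The cartridge now stands upright and free in the tray at (165,497) in the composite, and the other two have not moved. The lid edge is square to the gripper. In the enlarged panel the tongue spans columns 595–653 of the composite, with its tip at row 82.

```bash
python3 - <<'E'
from h import *
import json
np.set_printoptions(precision=4,suppress=True)
s=json.load(open("s2.json"));s["ee_pos"]=np.array(s["ee_pos"])
P=lambda n,l,z:print(n,*[wr((200+(u-480)/1.798,130+v/1.8),z,s)[:2] for u,v in l])
P("tip",[(596,84),(651,84),(623.5,83)],.118)
P("base",[(594,180),(653,180),(623.5,180)],.118)
P("edge",[(490,200),(740,202)],.121)
E
```

```text
tip [0.4754 0.007 ] [0.4797 0.0317] [0.4771 0.0194]
base [ 0.5215 -0.0026] [0.5263 0.0254] [0.5239 0.0114]
edge [ 0.5219 -0.0535] [0.5435 0.065 ]
```

Emit:
{"method": "apply_moves", "body": {
  "motion": [
    [[-0.001,0,-0.02],0],
    [[0,0,-0.025],0],
    [[0,0,-0.025],0],
    [[0,0,-0.025],0],
    [[0,0,-0.02],0],
    [[0,0,-0.013],0],
    [[0,0,-0.007],0],
    [[0,0,-0.003],0],
    [[0,0,0],0],
    [[0,0,0],0]
  ]
}}

```text
time: 10.07
ee_pos: [0.4999, 0.0153, 0.093]
eef_rot: [0.0, 0.085, 0.996, 0.0]
wrist_force: [0.3, -1.3, -0.4]
opening: 0.706
grip_force: 0.0
```

Emit:
{"method": "apply_moves", "body": {
  "motion": [
    [[0,0,0],0],
    [[0,0,0],0],
    [[0,0,0],0],
    [[0,0,0],0],
    [[0,0,0],0],
    [[0,0,0],0],
    [[0,0,0],0]
  ],
  "grip": 0.015,
  "force": 30
}}

```text
time: 10.65
ee_pos: [0.5001, 0.0159, 0.0931]
eef_rot: [0.001, 0.085, 0.996, 0.001]
wrist_force: [0.5, 13.7, 4.2]
opening: 0.322
grip_force: 31.1
```

```bash
python3 - <<'E'
import numpy as np
q=[0,.01,.03,.06]+list(np.arange(.09,.85,.03))+[.86,.87,.88,.88,.87,.855,.835,.815,.795,.775,.755,.735,.72,.71,.70]
q=np.array(q);p=np.c_[.248*(1-np.cos(q))*.985,-.248*(1-np.cos(q))*.172,.248*np.sin(q)]
d=np.diff(np.round(p,4),axis=0).round(4)
for i in range(0,len(d),10):print(q[i+1],'->',q[min(i+10,len(d))],[[list(map(float,r)),0] for r in d[i:i+10]])
E
```

```text
0.01 -> 0.27 [[[0.0, 0.0, 0.0025], 0], [[0.0001, 0.0, 0.0049], 0], [[0.0003, -0.0001, 0.0075], 0], [[0.0006, -0.0001, 0.0074], 0], [[0.0008, -0.0001, 0.0074], 0], [[0.0009, -0.0002, 0.0074], 0], [[0.0012, -0.0002, 0.0073], 0], [[0.0015, -0.0002, 0.0073], 0], [[0.0016, -0.0003, 0.0073], 0], [[0.0019, -0.0003, 0.0071], 0]]
0.3 -> 0.57 [[[0.002, -0.0004, 0.0072], 0], [[0.0023, -0.0004, 0.0071], 0], [[0.0025, -0.0004, 0.007], 0], [[0.0026, -0.0005, 0.0069], 0], [[0.0029, -0.0005, 0.0068], 0], [[0.0031, -0.0005, 0.0068], 0], [[0.0033, -0.0006, 0.0066], 0], [[0.0035, -0.0006, 0.0066], 0], [[0.0037, -0.0007, 0.0064], 0], [[0.0038, -0.0006, 0.0063], 0]]
0.6 -> 0.86 [[[0.0041, -0.0008, 0.0062], 0], [[0.0042, -0.0007, 0.0061], 0], [[0.0044, -0.0008, 0.006], 0], [[0.0046, -0.0008, 0.0058], 0], [[0.0047, -0.0008, 0.0056], 0], [[0.0049, -0.0008, 0.0055], 0], [[0.0051, -0.0009, 0.0054], 0], [[0.0052, -0.0009, 0.0052], 0], [[0.0054, -0.001, 0.0051], 0], [[0.0037, -0.0006, 0.0032], 0]]
0.87 -> 0.755 [[[0.0019, -0.0004, 0.0017], 0], [[0.0018, -0.0003, 0.0015], 0], [[0.0, 0.0, 0.0], 0], [[-0.0018, 0.0003, -0.0015], 0], [[-0.0028, 0.0005, -0.0025], 0], [[-0.0037, 0.0007, -0.0033], 0], [[-0.0036, 0.0006, -0.0033], 0], [[-0.0035, 0.0006, -0.0035], 0], [[-0.0034, 0.0006, -0.0035], 0], [[-0.0034, 0.0006, -0.0035], 0]]
0.735 -> 0.7 [[[-0.0033, 0.0006, -0.0037], 0], [[-0.0025, 0.0004, -0.0028], 0], [[-0.0016, 0.0003, -0.0018], 0], [[-0.0016, 0.0003, -0.0019], 0]]
```

Emit:
{"method": "apply_moves", "body": {
  "motion": [
    [[0,0.001,0],0],
    [[0,0,0],0]
  ]
}}

```text
time: 10.82
ee_pos: [0.5002, 0.016, 0.093]
eef_rot: [0.001, 0.085, 0.996, -0.0]
wrist_force: [1.1, 1.2, 5.0]
opening: 0.32
grip_force: 31.5
```

Emit:
{"method": "apply_moves", "body": {
  "motion": [
    [[0.0,0.0,0.0025],0],
    [[0.0001,0.0,0.0049],0],
    [[0.0003,-0.0001,0.0075],0],
    [[0.0006,-0.0001,0.0074],0],
    [[0.0008,-0.0001,0.0074],0],
    [[0.0009,-0.0002,0.0074],0],
    [[0.0012,-0.0002,0.0073],0],
    [[0.0015,-0.0002,0.0073],0],
    [[0.0016,-0.0003,0.0073],0],
    [[0.0019,-0.0003,0.0071],0]
  ]
}}

```text
time: 11.65
ee_pos: [0.5085, 0.0145, 0.1592]
eef_rot: [0.0, 0.085, 0.996, -0.0]
wrist_force: [3.5, 0.2, -3.8]
opening: 0.321
grip_force: 30.7
```

Emit:
{"method": "apply_moves", "body": {
  "motion": [
    [[0.002,-0.0004,0.0072],0],
    [[0.0023,-0.0004,0.0071],0],
    [[0.0025,-0.0004,0.007],0],
    [[0.0026,-0.0005,0.0069],0],
    [[0.0029,-0.0005,0.0068],0],
    [[0.0031,-0.0005,0.0068],0],
    [[0.0033,-0.0006,0.0066],0],
    [[0.0035,-0.0006,0.0066],0],
    [[0.0037,-0.0007,0.0064],0],
    [[0.0038,-0.0006,0.0063],0]
  ]
}}

```text
time: 12.48
ee_pos: [0.5382, 0.009, 0.2267]
eef_rot: [-0.0, 0.085, 0.996, -0.0]
wrist_force: [1.6, -6.2, -3.0]
opening: 0.326
grip_force: 31.4
```

Emit:
{"method": "apply_moves", "body": {
  "motion": [
    [[0.0041,-0.0009,0.0062],0],
    [[0.0042,-0.0009,0.0061],0],
    [[0.0044,-0.0009,0.006],0],
    [[0.0046,-0.0009,0.0058],0],
    [[0.0047,-0.0009,0.0056],0],
    [[0.0049,-0.0009,0.0055],0],
    [[0.0051,-0.001,0.0054],0],
    [[0.0052,-0.001,0.0052],0],
    [[0.0054,-0.0011,0.0051],0],
    [[0.0037,-0.0007,0.0032],0]
  ]
}}

```text
time: 13.32
ee_pos: [0.5853, 0.0001, 0.281]
eef_rot: [0.0, 0.085, 0.996, 0.0]
wrist_force: [0.3, 0.7, -1.4]
opening: 0.319
grip_force: 33.2
```

Emit:
{"method": "apply_moves", "body": {
  "motion": [
    [[0.0019,-0.0004,0.0017],0],
    [[0.0018,-0.0003,0.0015],0],
    [[0,0,0],0],
    [[0,0,0],0],
    [[0,0,0],0],
    [[0,0,0],0]
  ]
}}

```text
time: 13.82
ee_pos: [0.5881, -0.0004, 0.2834]
eef_rot: [-0.0, 0.085, 0.996, 0.0]
wrist_force: [2.0, -0.0, -3.2]
opening: 0.328
grip_force: 33.2
```

```bash
python3 - <<'E'
from h import *
import cv2
a=bot.capture("side")[130:290,200:380];cv2.imwrite("pics/p3.png",cv2.resize(a,(675,600),interpolation=cv2.INTER_CUBIC));print(bot.read_state()["ee_pos"],bot.read_state()["wrist_force"])
E
```

```text
[ 5.88078273e-01 -4.32112078e-04  2.83374879e-01] [ 1.75788806  0.75587073 -2.81122704]
```

View pics/p3.png

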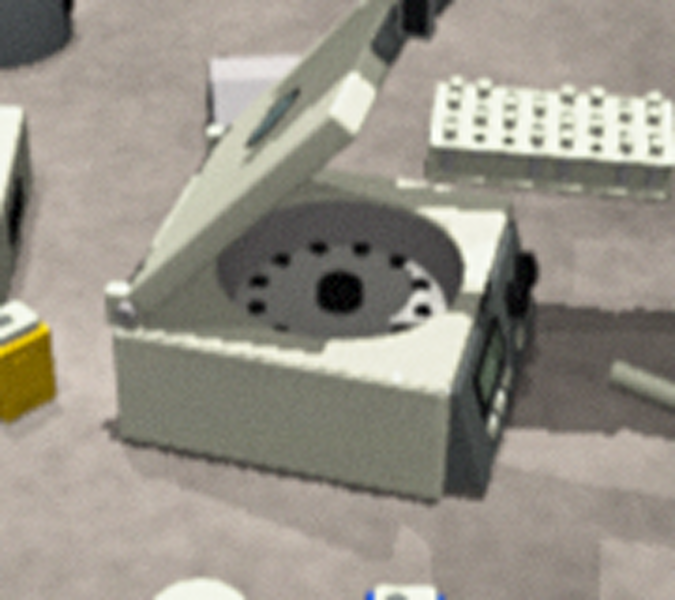

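The lid is open about 50° (0.875 rad from the grip's rise) with the grip held at (415,15). Next I ease it back to 40°.

Emit:
{"method": "apply_moves", "body": {
  "motion": [
    [[-0.0018,0.0004,-0.0015],0],
    [[-0.0028,0.0006,-0.0025],0],
    [[-0.0037,0.0008,-0.0033],0],
    [[-0.0036,0.0007,-0.0033],0],
    [[-0.0035,0.0007,-0.0035],0],
    [[-0.0034,0.0006,-0.0035],0],
    [[-0.0034,0.0006,-0.0035],0],
    [[-0.0033,0.0006,-0.0037],0],
    [[-0.0025,0.0005,-0.0028],0],
    [[-0.0016,0.0003,-0.0018],0]
  ]
}}

```text
time: 14.7
ee_pos: [0.5579, 0.0053, 0.2536]
eef_rot: [-0.0, 0.085, 0.996, -0.0]
wrist_force: [-0.9, -2.5, 1.7]
opening: 0.318
grip_force: 32.5
```

Emit:
{"method": "apply_moves", "body": {
  "motion": [
    [[-0.0014,0.0003,-0.0017],0],
    [[0,0,0],0],
    [[0,0,0],0],
    [[0,0,0],0],
    [[0,0,0],0],
    [[0,0,0],0],
    [[0,0,0],0],
    [[0,0,0],0]
  ]
}}

```text
time: 15.37
ee_pos: [0.557, 0.0054, 0.2525]
eef_rot: [-0.0, 0.085, 0.996, -0.0]
wrist_force: [-3.6, -3.1, 3.2]
opening: 0.32
grip_force: 32.6
```

```bash
python3 - <<'E'
from h import *
import cv2
a=bot.capture("side")[90:370,190:440];b=bot.capture("top")[90:320,80:300];p=bot.read_state()["ee_pos"];print(p,np.degrees(np.arcsin((p[2]-.093)/.248)),np.degrees(np.arccos(1-np.hypot(p[0]-.5,p[1]-.016)/.248)))
cv2.imwrite("pics/p4.png",np.hstack([cv2.resize(a,(400,448)),cv2.resize(b,(400,448))]))
E
```

```text
[0.55699122 0.00544362 0.25248758] 40.02300105974482 39.97830911632934
```

View pics/p4.png

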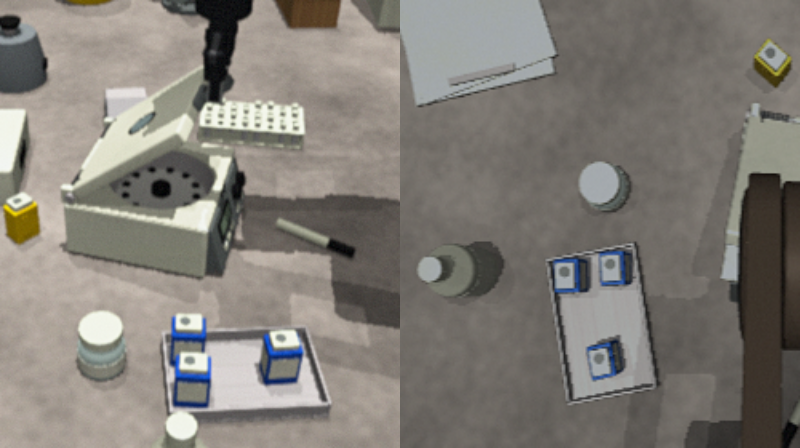

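The lid is held at about 40° by its grip at (215,95). The cartridge stands upright in the tray at (282,357) and nothing else has moved, so I'm handing in.

```bash
python3 -c "
from cell import bot
print(bot.sign_off())"
```

```text
the job is handed in; nothing more can be done
None
```

The job is handed in: the test cartridge stands upright and released in the tray, and the lid was raised to about 50° and eased back to about 40°, still held by its grip.

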